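Close the steam-iron boiler with its click-stop safety cap

ROBOT

A 6-joint arm with a two-finger parallel gripper is mounted at the origin on the work surface. World frame = base frame: x ahead of the robot, y to its left, z up, the work surface at z = 0. Lengths are in m, angles in rad, forces in N, time in s.
With the tool pointing down it reaches from about 0.375 to 0.975 m from the base axis. Payload 3.8 kg.
Tool frame: the origin (TCP) lies on the centre line of the jaws, within the pads' length; the fingertips stand 14 mm ahead of it and the grasp point (between the pads) lies 5 mm behind it; z points along the fingers, y is the line along which they close (so a half turn about z gives the same grasp; the last joint's range is limited). The gripper opens to 85 mm and grips with 20 to 120 N. Pads are 22 mm wide; open, the fingers measure 114 mm over their backs; the gripper's body (76 mm by 85 mm) begins 54 mm behind the grasp point. The pads swing forward as they close: fully open they stand 13 mm farther back than shut.
Start: joints at [-1.3, 0.264, 1.604, -0, 1.274, -0.037], TCP at [0.204, -0.643, 0.206] pointing down, gripper open.
Joint ranges: [-2.63, 2.63], [-0.94, 2.18], [0.31, 2.57], [-1.31, 4.45], [0, 2.66], [-2.55, 2.55]. Speed limits (rad/s): [2.57, 2.57, 3.14, 3.14, 3.14, 3.14].

INTERFACE

Orientations are given as a rotation vector (axis times angle).
In Python, from workcell import bot, eyes, spot_in gives the robot as it stands.
- The arm moves only by the tool carry_out, never from a script. Its argument "series" is text: rows parted by semicolons, each of 4 numbers parted by spaces: the shift along the world's x, y, z in m, then the turn about the world's z in degrees. In form: tx ty tz roll; .... A call has 1 to 20 rows; each row shifts and turns the commanded pose from where the row before left it; what a row does not reach is not made up. A row lasts 1/8 s, in which the tool goes at most 62.5 mm and 10.7 degrees, less where a joint would pass 70% of its speed; a pose out of reach is approached as far as the arm can. A call is refused whole if a number of a shift passes 0.0625 or a number of a turn 10.7, either way. A call with a gripper value outside its range is refused whole. "jaw" is the gripper command: -1 is shut, 1 is fully open, values between are in proportion, set as the call begins (left out, the last holds). The fingers move at their own pace and stop on an object; "grip_force" is the grip in N (left out, the last holds). Time passes only in rows, so rows that do not move let the fingers close. It gives the time, the measured TCP pose, the force, the opening and the grip force at its end, in the units of the state.
- bot.read_state(): the state, without advancing time (a new reading comes with each control period).
- eyes.read_camera(name): name is "side" or "top"; returns (picture, depth): 420x560x3 uint8, blue, green, red; 420x560 float32, m along the optical axis (not along the pixel's ray), 0 where there is no reading.
- eyes.get_calibration(name): a dict with "K" (3x3 intrinsics, pixels), "position" and "rotation" of the camera in the world. Camera axes: x right, y down, z forward; pixel columns grow to the right and rows downward; lengths in m; the calibration is good to about 2 mm. A picture is of the moment at which its call begins. get_calibration takes no time and is no camera call.
- bot.finish_job(): hands the job in; it is judged then, once.
Trained networks look in the newest picture that a camera, given by its name, has taken for a name from the list of things; names that differ only in an ending like _2 or _b are one class to them, and where a whole thing is asked for, a point or a joint stands for the part that bears it (a point fixed in the world has none). Each returns a list of dicts, best first, with "score" (0 to 1); they miss things now and then, are a little off and sometimes report something else, mostly with a low value. They report only what shows in the picture. A call takes as long as a camera call. They do not tell look-alikes from the thing itself.
- spot_in(camera, target): "rect" ([centre column, centre row, width, height] in pixels, round what is visible of it).
The state is a dict: "time": time; "q": joint angles; "joint_vel": joint speeds; "joint_torque": joint torques, N m; "tool_pos": TCP position; "tcp_rot": TCP orientation; "wrist_force": force on the tool from outside, world axes, zero at the start; "torque": the same for the moment, N m; "width": opening from 0.0 (shut) to 1.0 (fully open); "grip_force": force on a finger pad.
Only numpy, scipy, OpenCV 4.12 (cv2) and the standard library are available. Lean on these libraries where they do the work, as an engineer would, in place of code of your own. Each camera call takes 0.05 s, during which the arm holds its last target. There are 200 camera calls.

TASK

The steam-iron station has been filled: pick up its loose black safety cap, seat it upright and fully home on the filler neck, and screw it clockwise (seen from above) until its ratchet has clicked, once or twice but no more. Press only lightly, so that the sprung neck collar is never pushed down to its stop; let go of the cap at the end and leave everything else on the table undisturbed.

Things in the scene. Friction and masses are not known exactly. Their poses are not given: they have to be found in the camera images.
- cap_center (a point): The loose safety cap: a black, finely fluted round plastic cap, 48 mm across, 38 mm tall, 0.04 to 0.09 kg, standing open side down on the table. This point is its centre, 19 mm above its underside; z up through its flat top. It may be gripped across any diameter. Resting on the lugs its centre is 9 mm above crown, fully home 3 mm above it.
- crown (a point): Centre of the top face of the filler neck's brass collar; z up; it does not turn, but sinks with the collar (sprung). The collar is 36.4 mm across, its top edge bevelled. On that face stand six lugs, 3 mm thick, 6 mm tall, 9 to 15.5 mm from the axis, 60 degrees apart, pointing at an unknown angle.
- slip (a joint): How far the collar has slipped clockwise on its ratchet, in rad: about 0 while it only screws down, 0.42 (24 degrees) more with each click. Before a click the torque climbs to 0.3 to 0.5 N m, then drops suddenly as the collar jumps ahead. Anticlockwise there is no ratchet: it unscrews.
- spool: Bystander: a wooden thread spool wound in blue, 40 mm across, 50 mm tall, origin at the underside; may stand near the cap.
- pintin: Bystander: a low round aluminium pin tin with a plain lid, 56 mm across, 34 mm tall, origin at the underside; may stand near the cap.
- spool_b: Bystander: a wooden thread spool wound in grey, 40 mm across, 50 mm tall, origin at the underside.
- buttons: Bystander: a glass jar with an aluminium lid, 64 mm across, 85 mm tall, origin at the underside.
- mug: Bystander: a white mug, 76 mm across, 90 mm tall, origin at the underside.
- driver: Bystander: a screwdriver with a red handle, about 200 mm long, lying on the table.
- boiler: The steam-iron station: a white plastic appliance, fixed, 200 x 260 mm, flat top 100 mm above the table; origin under the centre of its case, z up; the filler neck stands 40 mm from its centre along its own +y.
- cap: The same cap, origin at the centre of its underside. Below it is hollow: bore 39 mm, 22 mm deep (1.3 mm to spare round the collar). Three ribs hang inside its top, 3 mm thick, 6 mm tall, 9 to 15.5 mm from the axis, 120 degrees apart, the first along +x; their lower ends are 16 mm above the underside.
- neck_foot (a point): Foot of the neck on the appliance's top, 24 mm below the collar's top face. The cap drops home only when its ribs are turned to miss the lugs (about 20 of every 60 degrees); home, it has about 20 degrees of free turn. Clockwise from above the collar then screws round by an unknown 0.6 to 2.1 rad against about 0.1 to 0.16 N m, after which the ratchet takes over.
- seat (a joint): How far the sprung collar has been pushed down, in m: 0 when free, about 4 N for each 1 mm, stop at 5 mm (20 N). It must not be pushed down to the stop.
Mind the look-alikes: they are no part of the job. There is more than one size of the cap; the job needs the smaller.

How it is judged:
By the outcome, as a careful person would: the job done as asked, in the order asked, and still so for the second after the job is handed in, with the robot touching nothing.
It also fails if it takes over 64 s, if anything falls off the work surface, if the arm or the gripper's body presses on something with over 40 N, if the wrist force passes 120 N, or if a joint passes its speed limit or range.

## Working session

There is one attempt and no reset: what is moved stays moved. The work goes in short steps, Python scripts to look and compute and a tool call to move; the robot and the scene stay as the last step left them, time stands still between calls to the robot, and variables do not carry over. Pictures are saved under pics/ and viewed, at most 10 in all, crops included, and the job is handed in when it is done.

Besides the shell and the picture viewer there is one more tool, called after ">>>" as a command line: name --argument value ..., lists and objects as JSON in quotes. carry_out: Moves the arm, as the interface text tells. Its arguments: {"type":"object","properties":{"series":{"type":"string"},"jaw":{"type":"number"},"grip_force":{"type":"number"}},"required":["series"]}

```bash
mkdir -p pics; cat > h.py <<'E'
import numpy as np, cv2
from workcell import bot, eyes, spot_in
def world(cam,u,v,z):  # depth z
    c=eyes.get_calibration(cam);K=np.array(c["K"])
    p=np.linalg.inv(K)@np.array([u,v,1.])*z
    return np.array(c["rotation"])@p+np.array(c["position"])
def cloud(cam,d):
    v,u=np.mgrid[:d.shape[0],:d.shape[1]]
    c=eyes.get_calibration(cam);K=np.array(c["K"])
    p=np.stack([(u-K[0,2])/K[0,0]*d,(v-K[1,2])/K[1,1]*d,d],-1)
    return p@np.array(c["rotation"]).T+np.array(c["position"])
E
python3 - <<'E'
from h import *
for n in("top","side"):
    im,d=eyes.read_camera(n);cv2.imwrite(f"pics/{n}0.png",im);np.save(n+"0.npy",d)
    c=eyes.get_calibration(n);print(n,np.round(c["position"],3),np.round(c["rotation"],3).tolist(),np.round(c["K"],1).tolist())
    P=cloud(n,d)
    for t in("cap","crown","boiler","spool","pintin","mug","buttons","driver"):
        for r in spot_in(n,t)[:4]:
            u,v=map(int,r["rect"][:2]);print(t,round(r["score"],2),np.round(r["rect"]),np.round(P[min(v,419),min(u,559)],3))
s=bot.read_state();print(s)
E
```

```text
top [0.397 0.041 1.26 ] [-2.189, 2.15, -0.142] [[425.2, 0.0, 275.7], [0.0, 425.2, 209.3], [0.0, 0.0, 1.0]]Traceback (most recent call last):
  File "<stdin>", line 5, in <module>
  File "h.py", line 11, in cloud
    return p@np.array(c["rotation"]).T+np.array(c["position"])
           ~~~~~~~~~~~~~~~~~~~~~~~~~~~^~~~~~~~~~~~~~~~~~~~~~~~
ValueError: operands could not be broadcast together with shapes (420,560) (3,)
```

Rotation is a rotation vector.

```bash
sed -i 's/np.array(c\["rotation"\])/cv2.Rodrigues(np.array(c["rotation"]))[0]/' h.py
python3 - <<'E'
from h import *
for n in("top","side"):
    im,d=eyes.read_camera(n);cv2.imwrite(f"pics/{n}0.png",im);np.save(n+"0.npy",d)
    c=eyes.get_calibration(n);print(n,np.round(c["position"],3),np.round(c["rotation"],3).tolist(),np.round(c["K"],1).tolist())
    P=cloud(n,d)
    for t in("cap","crown","boiler","spool","pintin","mug","buttons","driver"):
        for r in spot_in(n,t)[:4]:
            u,v=map(int,r["rect"][:2]);print(t,round(r["score"],2),np.round(r["rect"]),np.round(P[min(v,419),min(u,559)],3))
s=bot.read_state();print(s)
E
```

```text
top [0.397 0.041 1.26 ] [-2.189, 2.15, -0.142] [[425.2, 0.0, 275.7], [0.0, 425.2, 209.3], [0.0, 0.0, 1.0]]
cap 0.94 [401. 139.  25.  27.] [ 0.75  -0.339  0.057]
cap 0.79 [378. 188.  20.  13.] [ 0.61  -0.275  0.038]
crown 0.49 [214. 196.  15.  12.] [0.564 0.194 0.125]
boiler 0.59 [228. 201.  99.  82.] [0.552 0.156 0.101]
boiler 0.41 [412. 218.  22.  16.] [ 0.52  -0.366  0.048]
spool 0.73 [418. 177.  24.  16.] [ 0.64  -0.389  0.048]
spool 0.6 [228. 202. 103.  77.] [0.552 0.159 0.098]
spool 0.59 [411. 219.  18.  14.] [ 0.517 -0.364  0.047]
spool 0.55 [212. 196.  12.  16.] [0.565 0.197 0.122]
pintin 0.7 [374. 252.  23.  17.] [ 0.421 -0.259  0.033]
mug 0.86 [128. 191.  45.  28.] [0.589 0.462 0.007]
buttons 0.94 [358. 148.  24.  26.] [ 0.712 -0.206  0.087]
driver 0.8 [425. 299.  34.  60.] [ 0.292 -0.411  0.022]
side [ 0.381 -0.866  0.646] [-2.095, 0.182, -0.116] [[396.5, 0.0, 282.5], [0.0, 396.5, 209.8], [0.0, 0.0, 1.0]]
cap 0.78 [339. 315.  26.  28.] [ 0.607 -0.293  0.037]
cap 0.74 [414. 331.  37.  44.] [ 0.736 -0.372  0.053]
boiler 0.84 [281. 208.  74.  72.] [0.544 0.051 0.105]
spool 0.6
[... 376 characters left out ...]

{'time': 0.95, 'q': array([-1.29990464e+00,  2.63879541e-01,  1.60395681e+00,  5.04435915e-06,
        1.27373617e+00, -3.68846131e-02]), 'joint_vel': array([-1.07998442e-03,  1.98108090e-04, -2.35012320e-05,  7.65829893e-04,
        3.93823284e-04, -7.63137064e-04]), 'joint_torque': array([-3.92737456e-05, -5.15064669e+01, -3.67735398e+01, -9.79260381e-05,
        5.91856660e-04,  1.48899154e-06]), 'tool_pos': array([ 0.20449593, -0.64328359,  0.20641688]), 'tcp_rot': array([3.10444825e+00, 4.81542713e-01, 1.12160441e-05]), 'wrist_force': array([-0.26798907,  0.30473134, -0.13288467]), 'torque': array([-0.02368773,  0.0002083 , -0.02460795]), 'grip_force': 0.0, 'width': 0.9998346235576981}
```

View pics/top0.png

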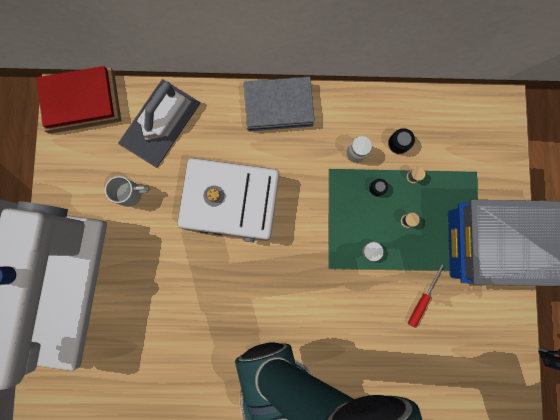

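View pics/side0.png

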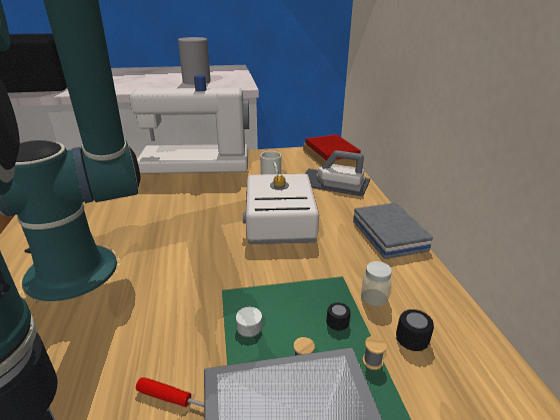

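Candidates for the cap: the small black cap at top (378,188) / side (339,315), and the larger black cap at top (401,139) / side (414,331). Near-misses are the silver pin tin (374,252) and the spools (418,177) and (411,219). By size, the choice is (378,188); I'll check it with close crops and measure.

```bash
python3 - <<'E'
from h import *
tiles=[]
for n,boxes in(("top",((378,188),(401,139),(214,196))),("side",((339,315),(414,331),(280,181)))):
    im=cv2.imread(f"pics/{n}0.png");d=np.load(n+"0.npy");P=cloud(n,d)
    row=[]
    for (u,v),zr in zip(boxes,((.03,.046),(.045,.07),(.112,.14))):
        row.append(cv2.resize(im[v-24:v+24,u-24:u+24],(260,260),interpolation=cv2.INTER_CUBIC))
        Q=P[v-24:v+24,u-24:u+24].reshape(-1,3);c=P[v,u]
        m=(Q[:,2]>zr[0])&(Q[:,2]<zr[1])&(np.hypot(*(Q[:,:2]-c[:2]).T)<.05);Q=Q[m]
        (x,y),r=cv2.minEnclosingCircle(Q[:,:2].astype(np.float32))
        print(n,(u,v),len(Q),"circ",np.round([x,y,r],4),"mean",np.round(Q.mean(0),4),"zmed/max",np.round([np.median(Q[:,2]),Q[:,2].max()],4))
        print("  range",np.round(Q.min(0),4),np.round(Q.max(0),4))
    tiles.append(np.hstack(row))
cv2.imwrite("pics/crops.png",np.vstack(tiles))
# table & boiler-top height check + boiler yaw
P=cloud("top",np.load("top0.npy"))
print("mat z",np.median(P[195:215,345:365,2]),"table",np.median(P[290:310,300:340,2]),"side")
Q=P[150:250,170:290].reshape(-1,3);Q=Q[(Q[:,2]>.09)&(Q[:,2]<.11)]
print(cv2.minAreaRect((Q[:,:2]*1000).astype(np.float32)),np.median(Q[:,2]))
P=cloud("side",np.load("side0.npy"))
print("side mat",np.median(P[300:310,280:300,2]),"table",np.median(P[260:280,180:220,2]), "boiler",np.median(P[180:205,255:270,2]))
E
```

```text
top (378, 188) 215 circ [ 0.6128 -0.2793  0.0245] mean [ 0.6117 -0.2784  0.0379] zmed/max [0.038  0.0446]
  range [ 0.589  -0.3021  0.0303] [ 0.6341 -0.2555  0.0446]
top (401, 139) 395 circ [ 0.7529 -0.347   0.0337] mean [ 0.7517 -0.346   0.0527] zmed/max [0.0528 0.0605]
  range [ 0.7193 -0.3792  0.0452] [ 0.7858 -0.3141  0.0605]
top (214, 196) 144 circ [0.5661 0.1957 0.0182] mean [0.5649 0.1948 0.1238] zmed/max [0.1236 0.1331]
  range [0.5483 0.178  0.1127] [0.5843 0.2138 0.1331]
side (339, 315) 355 circ [ 0.6117 -0.2809  0.0252] mean [ 0.6109 -0.2842  0.0382] zmed/max [0.0389 0.0428]
  range [ 0.5883 -0.3053  0.03  ] [ 0.6352 -0.2566  0.0428]
side (414, 331) 604 circ [ 0.7524 -0.3494  0.0332] mean [ 0.7475 -0.3567  0.0528] zmed/max [0.0534 0.0567]
  range [ 0.7195 -0.3816  0.0451] [ 0.781  -0.3248  0.0567]
side (280, 181) 96 circ [0.5647 0.1935 0.0183] mean [0.5644 0.1887 0.1234] zmed/max [0.1249 0.1325]
  range [0.5481 0.1761 0.1123] [0.581  0.2104 0.1325]
mat z 0.002118209958047901 table 0.0005954663691658535 side
((561.3087768554688, 156.21530151367188), (258.9563293457031, 199.25917053222656), 83.4394302368164) 0.0999121691707352
side mat 0.003280281399433649 table 0.0013032784301916789 boiler 0.10148774969865815
```

View pics/crops.png

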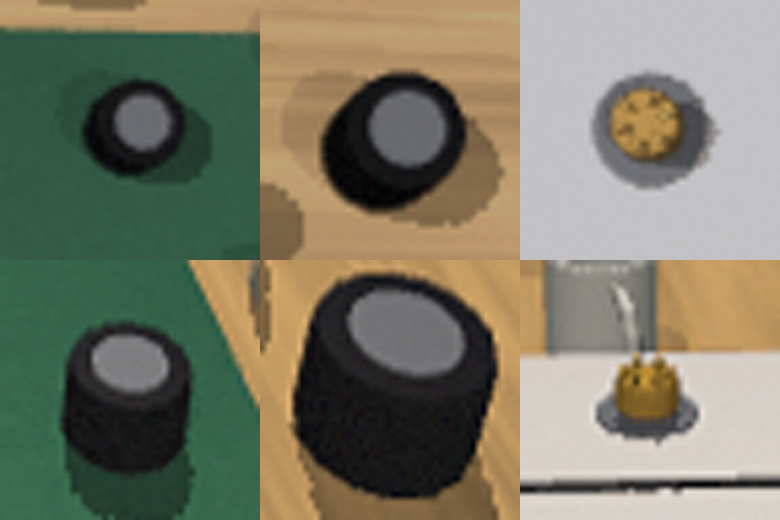

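The crop confirms it: the small cap at top (378,188) measures 48 mm across with its top at 38–40 mm. The big one is 66 mm across and 55 mm tall. The brass crown is at top (214,196).

- **Cap:** about (0.612, -0.280)
- **Crown:** about (0.565, 0.195, 0.124), which agrees with the boiler axis

I'll grasp twice at 90° to centre the cap in the jaws, starting with yaw 10°.

>>> carry_out --series "0.041 0.0363 0 8.24;0.041 0.0363 0 8.24;0.041 0.0363 0 8.24;0.041 0.0363 0 8.24;0.041 0.0363 0 8.24;0.041 0.0363 0 8.24;0.041 0.0363 0 8.24;0.041 0.0363 0 8.24;0.041 0.0363 0 8.24;0.0385 0.0366 0 8.24;0 0 -0.04 0;0 0 -0.04 0;0 0 -0.03 0;0 0 0 0;0 0 0 0" --jaw 1

```text
time: 2.82
tool_pos: [0.6128, -0.2805, 0.0977]
tcp_rot: [2.018, 2.406, 0.001]
wrist_force: [-0.2, -0.1, 1.2]
width: 1.002
grip_force: 0.0
```

>>> carry_out --series "0 0 -0.03 0;0 0 -0.025 0;0 0 -0.0175 0;0 0 0 0;0 0 0 0"

```text
time: 3.45
tool_pos: [0.6131, -0.2806, 0.0254]
tcp_rot: [2.017, 2.405, 0.001]
wrist_force: [-0.0, -0.3, 0.9]
width: 0.997
grip_force: 0.0
```

>>> carry_out --series "0 0 0 0;0 0 0 0;0 0 0 0;0 0 0 0;0 0 0 0;0 0 0 0;0 0 0 0;0 0 0 0" --jaw -1 --grip_force 20

```text
time: 4.45
tool_pos: [0.612, -0.28, 0.0238]
tcp_rot: [-2.019, -2.407, 0.0]
wrist_force: [0.5, -0.4, -0.1]
width: 0.0
grip_force: 0.0
```

The jaws closed to 0, so they don't hold the cap. I'll look.

```bash
python3 - <<'E'
from h import *
s=bot.read_state();print(s["tool_pos"],s["width"],s["grip_force"])
t=[]
for n,(u,v) in(("top",(380,188)),("side",(339,300))):
    im,d=eyes.read_camera(n);np.save(n+"1.npy",d);cv2.imwrite(f"pics/{n}1.png",im)
    t.append(cv2.resize(im[v-60:v+60,u-60:u+60],(390,390),interpolation=cv2.INTER_CUBIC))
    for r in spot_in(n,"cap"):print(n,r)
cv2.imwrite("pics/look1.png",np.hstack(t))
E
```

```text
[ 0.61197809 -0.27995507  0.02382521] 0.00021989764415516198 0.0
top {'rect': [396.4, 138.4, 14.6, 21.1], 'score': 0.68}
side {'rect': [339.2, 316.7, 22.5, 26.6], 'score': 0.89}
side {'rect': [416.4, 332.6, 36.8, 45.2], 'score': 0.56}
```

View pics/look1.png

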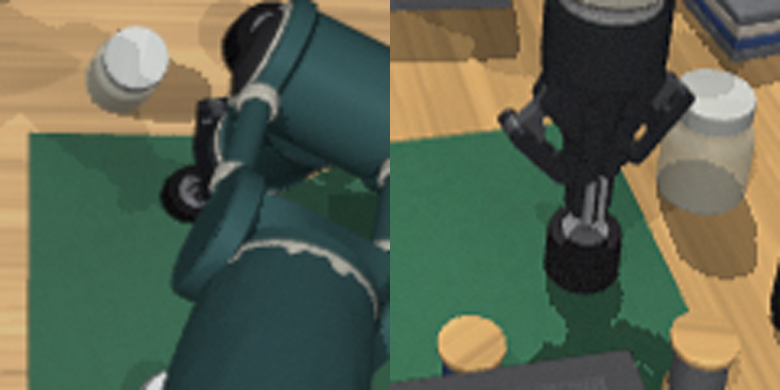

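```bash
python3 - <<'E'
from h import *
for n,b in(("side",(295,335,325,355)),("top",(175,203,365,392))):
    P0=cloud(n,np.load(n+"0.npy"))[b[0]:b[1],b[2]:b[3]];P=cloud(n,np.load(n+"1.npy"))[b[0]:b[1],b[2]:b[3]]
    for k,A in(("before",P0),("after",P)):
        Q=A.reshape(-1,3);m=(Q[:,2]>.03)&(Q[:,2]<.045);Q=Q[m]
        print(n,k,len(Q),np.round(cv2.minEnclosingCircle(Q[:,:2].astype(np.float32))[0],4),Q.min(0).round(3),Q.max(0).round(3))
    if n=="side":
        for v in range(0,40,3):print(b[0]+v,[tuple((P[v,u]*1000).astype(int)) for u in (5,9,12,14,16,19,24)])
im=cv2.imread("pics/side1.png")
cv2.imwrite("pics/look2.png",cv2.resize(im[280:345,305:375],(700,600),interpolation=cv2.INTER_CUBIC))
E
```

```text
side before 355 [ 0.6117 -0.2809] [ 0.588 -0.305  0.03 ] [ 0.635 -0.257  0.043]
side after 292 [ 0.6116 -0.2817] [ 0.588 -0.305  0.03 ] [ 0.636 -0.259  0.042]
295 [(np.int64(584), np.int64(-297), np.int64(100)), (np.int64(599), np.int64(-279), np.int64(81)), (np.int64(601), np.int64(-291), np.int64(92)), (np.int64(605), np.int64(-292), np.int64(92)), (np.int64(609), np.int64(-292), np.int64(91)), (np.int64(617), np.int64(-288), np.int64(86)), (np.int64(664), np.int64(-203), np.int64(2))]
298 [(np.int64(617), np.int64(-205), np.int64(2)), (np.int64(599), np.int64(-280), np.int64(73)), (np.int64(603), np.int64(-288), np.int64(80)), (np.int64(607), np.int64(-288), np.int64(79)), (np.int64(611), np.int64(-290), np.int64(81)), (np.int64(618), np.int64(-289), np.int64(79)), (np.int64(662), np.int64(-211), np.int64(1))]
301 [(np.int64(614), np.int64(-216), np.int64(3)), (np.int64(599), np.int64(-283), np.int64(68)), (np.int64(604), np.int64(-287), np.int64(71)), (np.int64(607), np.int64(-289), np.int64(73)), (np.int64(612), np.int64(-288), np.int64(71)), (np.int64(619), np.int64(-287), np.i
[... 3160 characters left out ...]
), np.int64(-304), np.int64(2)), (np.int64(608), np.int64(-306), np.int64(3)), (np.int64(613), np.int64(-305), np.int64(2)), (np.int64(618), np.int64(-308), np.int64(3)), (np.int64(629), np.int64(-309), np.int64(3))]
334 [(np.int64(587), np.int64(-310), np.int64(3)), (np.int64(596), np.int64(-310), np.int64(1)), (np.int64(602), np.int64(-312), np.int64(2)), (np.int64(606), np.int64(-314), np.int64(3)), (np.int64(609), np.int64(-315), np.int64(4)), (np.int64(616), np.int64(-315), np.int64(3)), (np.int64(627), np.int64(-316), np.int64(1))]
top before 215 [ 0.6128 -0.2793] [ 0.589 -0.302  0.03 ] [ 0.634 -0.255  0.045]
top after 109 [ 0.6117 -0.2744] [ 0.589 -0.286  0.031] [ 0.634 -0.255  0.044]
```

View pics/look2.png

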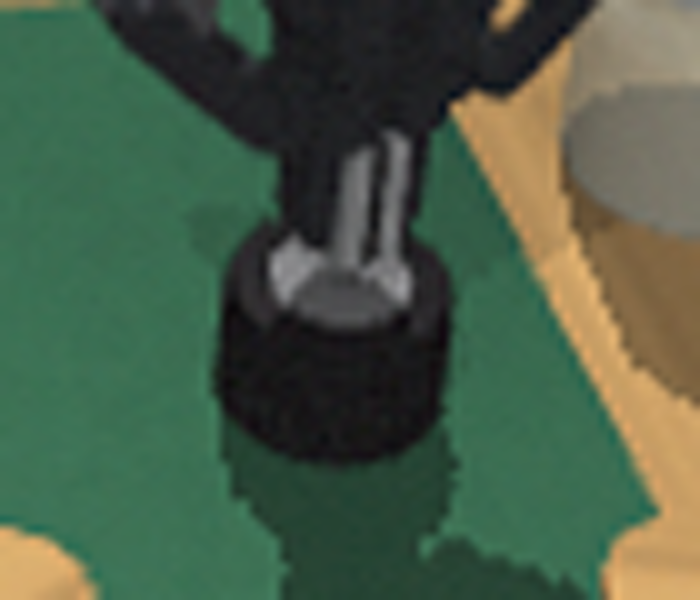

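The side view shows the shut fingertips hovering about 10 mm above the cap top, near z≈0.05. The reported TCP says they should be at 0.010, so I don't trust that offset. I'll raise the arm and measure where the tips really are.

>>> carry_out --series "0 0 0.03 0;0 0 0.03 0;0 0 0 0;0 0 0 0"

```text
time: 5.15
tool_pos: [0.6116, -0.2798, 0.0833]
tcp_rot: [-2.018, -2.407, 0.0]
wrist_force: [-0.1, 0.4, -0.1]
width: -0.003
grip_force: 0.0
```

```bash
python3 - <<'E'
from h import *
s=bot.read_state();print(s["tool_pos"],s["width"])
im,d=eyes.read_camera("side");P=cloud("side",d)
# fingers: near axis, above cap
m=(abs(P[...,0]-.612)<.03)&(abs(P[...,1]+.28)<.03)&(P[...,2]>.046)&(P[...,2]<.2)
v,u=np.nonzero(m)
for r in range(v.min(),v.max()+1):
    k=v==r
    if k.any():
        q=P[r,u[k]];print(r,u[k].min(),u[k].max(),"x",q[:,0].min().round(3),q[:,0].max().round(3),"y",np.median(q[:,1]).round(3),"z",np.median(q[:,2]).round(3))
for r in (305,310,315,320):print(r,np.round(P[r,339],3))
cv2.imwrite("pics/look3.png",cv2.resize(im[220:345,270:400],(624,600),interpolation=cv2.INTER_CUBIC))
E
```

```text
[ 0.61158015 -0.27977108  0.08326648] -0.0025995111577806736
248 360 360 x 0.641 0.641 y -0.285 z 0.199
249 359 359 x 0.639 0.639 y -0.283 z 0.196
250 350 350 x 0.62 0.62 y -0.288 z 0.199
251 347 358 x 0.613 0.638 y -0.291 z 0.199
252 347 357 x 0.613 0.633 y -0.292 z 0.197
253 337 357 x 0.592 0.633 y -0.292 z 0.194
254 332 356 x 0.584 0.63 y -0.293 z 0.195
255 333 356 x 0.586 0.631 y -0.294 z 0.195
256 333 356 x 0.587 0.631 y -0.293 z 0.191
257 334 356 x 0.591 0.631 y -0.293 z 0.187
258 334 355 x 0.594 0.629 y -0.293 z 0.185
259 334 359 x 0.595 0.642 y -0.291 z 0.18
260 329 359 x 0.584 0.641 y -0.292 z 0.179
261 330 359 x 0.586 0.642 y -0.292 z 0.177
262 331 359 x 0.588 0.642 y -0.291 z 0.173
263 332 359 x 0.589 0.642 y -0.288 z 0.167
264 332 358 x 0.584 0.64 y -0.287 z 0.165
265 332 359 x 0.583 0.642 y -0.288 z 0.163
266 332 358 x 0.584 0.64 y -0.288 z 0.163
267 331 357 x 0.582 0.639 y -0.29 z 0.162
268 331 352 x 0.582 0.628 y -0.291 z 0.16
269 332 351 x 0.584 0.625 y -0.292 z 0.158
270 331 351 x 0.582 0.626 y -0.291 z 0.155
271 331 350 x 0.583 0.624 y -0.292 z 0.154
272 332 350 x 0.584 0.628 y -0.288 z 0.148
273 335 349 x 0.597 0.625 y -0.288 z 0.145
274 335 349 x 0.598 0.625 y -0.287 z 0.142
275 335 349 x 0.598 0.625 y -0.287 z 0.139
276 335 349 x 0.598 0.626 y -0.288 z 0.137
277 334 349 x 0.598 0.626 y -0.288 z 0.135
278 334 349 x 0.598 0.626 y -0.288 z 0.133
279 334 349 x 0.598 0.626 y -0.287 z 0.129
280 335 349 x 0.6 0.626 y -0.287 z 0.127
281 335 348 x 0.599 0.625 y -0.287 z 0.125
282 336 347 x 0.6 0.623 y -0.288 z 0.122
283 337 346 x 0.6 0.619 y -0.289 z 0.121
284 338 346 x 0.603 0.619 y -0.289 z 0.117
285 339 346 x 0.606 0.62 y -0.289 z 0.114
286 340 343 x 0.607 0.613 y -0.289 z 0.113
305 [ 0.617 -0.269  0.041]
310 [ 0.613 -0.282  0.039]
315 [ 0.608 -0.297  0.04 ]
320 [ 0.607 -0.303  0.033]
```

View pics/look3.png

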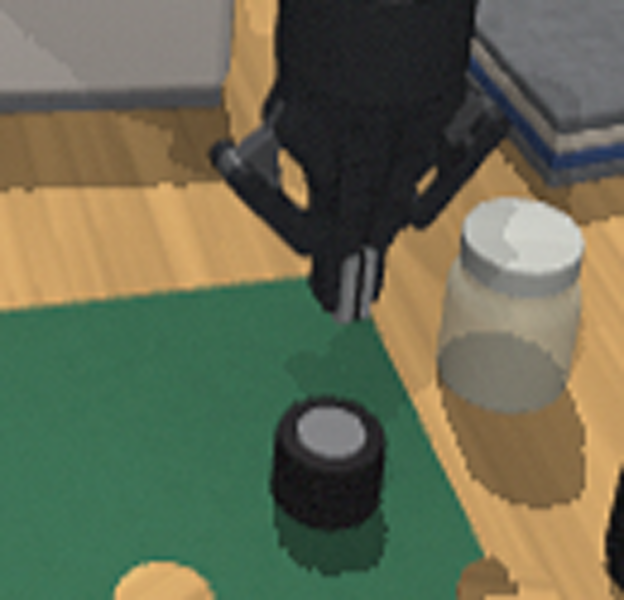

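With the TCP reported at 0.083, the shut tips measure z≈0.111. So they are 28 mm above the reported TCP, not 14 mm below as the text says, and the first grasp closed above the cap. The cap is untouched. I'll go by the measurement (tip z ≈ TCP z + 0.028), open, and descend to a reported z of about -0.02, watching the force.

>>> carry_out --series "0 0 0 0;0 0 0 0;0 0 0 0;0 0 0 0;0 0 -0.02 0;0 0 -0.03 0;0 0 -0.02 0;0 0 -0.015 0;0 0 0 0;0 0 0 0" --jaw 1

```text
time: 6.45
tool_pos: [0.6127, -0.2804, -0.0004]
tcp_rot: [2.018, 2.406, 0.0]
wrist_force: [-1.1, -0.7, 0.6]
width: 0.997
grip_force: 0.0
```

>>> carry_out --series "0 0 -0.010 0;0 0 -0.008 0;0 0 0 0;0 0 0 0"

```text
time: 6.95
tool_pos: [0.6119, -0.2799, -0.0192]
tcp_rot: [-2.019, -2.407, 0.0]
wrist_force: [-0.3, 0.8, 0.2]
width: 1.003
grip_force: 0.0
```

No contact, so the measured offset holds. Closing gently.

>>> carry_out --series "0 0 0 0;0 0 0 0;0 0 0 0;0 0 0 0;0 0 0 0;0 0 0 0;0 0 0 0" --jaw -1 --grip_force 20

```text
time: 7.82
tool_pos: [0.6123, -0.2801, -0.0187]
tcp_rot: [2.018, 2.407, 0.0]
wrist_force: [-0.5, -0.6, 4.9]
width: 0.556
grip_force: 20.9
```

>>> carry_out --series "0 0 0 0;0 0 0 0;0 0 0 0;0 0 0.001 9;0 0 0 9;0 0 0 9;0 0 0 9;0 0 0 9;0 0 0 9;0 0 0 9;0 0 0 9;0 0 0 9;0 0 0 9;0 0 0 0;0 0 0 0" --jaw 0.6

```text
time: 9.7
tool_pos: [0.6119, -0.2799, -0.0183]
tcp_rot: [0.271, -3.13, -0.0]
wrist_force: [-0.3, -0.3, -0.0]
width: 0.798
grip_force: 0.0
```

>>> carry_out --series "0 0 0 0;0 0 0 0;0 0 0 0;0 0 0 0;0 0 0 0;0 0 0 0" --jaw -1 --grip_force 60

```text
time: 10.45
tool_pos: [0.6124, -0.2801, -0.0178]
tcp_rot: [-0.275, 3.129, -0.001]
wrist_force: [0.5, -0.8, 3.5]
width: 0.547
grip_force: 61.5
```

Cap held at 47 mm, centred in both axes at (0.612, -0.280), which matches the camera mean. Lift first, then carry to above the crown at (0.565, 0.195).

>>> carry_out --series "0 0 0.02 0;0 0 0.04 0;0 0 0.06 0;0 0 0.06 0;-0.0047 0.0475 0 5.5;-0.0047 0.0475 0 5.5;-0.0047 0.0475 0 5.5;-0.0047 0.0475 0 5.5;-0.0047 0.0475 0 5.5;-0.0047 0.0475 0 5.5;-0.0047 0.0475 0 5.5;-0.0047 0.0475 0 5.5;-0.0047 0.0475 0 5.5;-0.0047 0.0475 0 5.5;0 0 0 0;0 0 0 0;0 0 0 0"

```text
time: 12.58
tool_pos: [0.565, 0.1939, 0.1621]
tcp_rot: [1.687, -2.65, 0.0]
wrist_force: [0.3, 0.0, -0.9]
width: 0.542
grip_force: 61.7
```

```bash
python3 - <<'E'
from h import *
s=bot.read_state();print(s["tool_pos"],s["width"],s["grip_force"],s["q"],s["wrist_force"],s["torque"])
im,d=eyes.read_camera("side");P=cloud("side",d);c=s["tool_pos"]
# cap points: dark, around tcp
m=(abs(P[...,0]-c[0])<.03)&(abs(P[...,1]-c[1])<.04)&(P[...,2]>.105)&(P[...,2]<.24)
v,u=np.nonzero(m);print("px",u.min(),u.max(),v.min(),v.max())
for r in range(v.min(),v.max()+1,2):
    k=v==r
    if k.any():
        q=P[r,u[k]];print(r,u[k].min(),u[k].max(),"x",q[:,0].min().round(3),q[:,0].max().round(3),"y",q[:,1].min().round(3),"z",np.median(q[:,2]).round(3))
cv2.imwrite("pics/look4.png",cv2.resize(im[90:220,220:350],(600,600),interpolation=cv2.INTER_CUBIC))
E
```

```text
[0.56501385 0.19389995 0.1620716 ] 0.5420913744027717 61.65019456297159 [ 2.89096867e-01  1.50223697e-01  1.82361503e+00 -3.63177570e-04
  1.16792281e+00 -2.41507397e+00] [ 0.25566085  0.01272564 -0.9362671 ] [-0.02040793 -0.0007019   0.00466186]
px 269 290 140 187
140 271 272 x 0.545 0.548 y 0.213 z 0.239
142 271 271 x 0.545 0.545 y 0.209 z 0.235
144 269 287 x 0.537 0.585 y 0.174 z 0.232
146 269 290 x 0.537 0.593 y 0.167 z 0.221
148 269 290 x 0.537 0.593 y 0.171 z 0.221
150 269 290 x 0.536 0.594 y 0.173 z 0.22
152 269 290 x 0.537 0.594 y 0.167 z 0.216
154 269 290 x 0.536 0.594 y 0.171 z 0.209
156 269 290 x 0.537 0.594 y 0.169 z 0.204
158 271 289 x 0.541 0.594 y 0.171 z 0.198
160 271 287 x 0.542 0.588 y 0.167 z 0.192
162 272 286 x 0.544 0.585 y 0.171 z 0.186
174 277 277 x 0.562 0.562 y 0.209 z 0.132
176 274 284 x 0.551 0.581 y 0.193 z 0.128
178 274 284 x 0.552 0.581 y 0.181 z 0.126
180 273 284 x 0.549 0.58 y 0.177 z 0.124
182 271 285 x 0.544 0.586 y 0.177 z 0.117
184 274 284 x 0.55 0.58 y 0.176 z 0.112
186 275 275 x 0.552 0.552 y 0.182 z 0.105
```

View pics/look4.png

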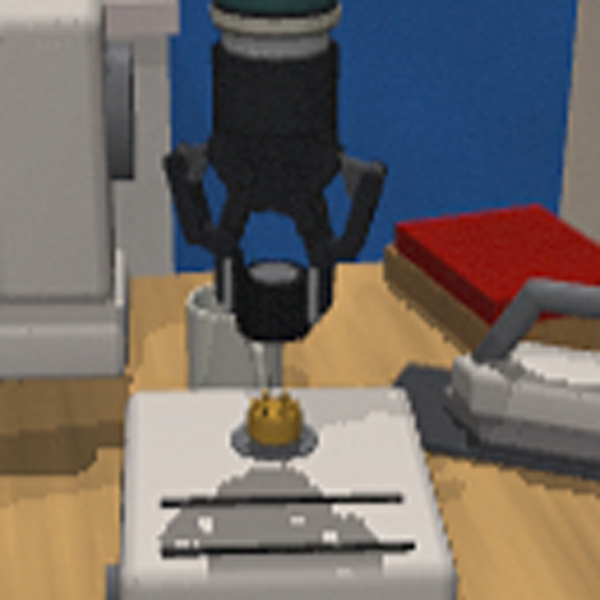

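Cap held upright above the collar, image about (275,300) over (275,415), with axes aligned to within about 1 mm. Its underside sits at TCP+0.020. Descending to just above the lugs, then slowly.

>>> carry_out --series "0 0 -0.025 0;0 0 -0.02 0;0 0 -0.009 0;0 0 0 0;0 0 0 0"

```text
time: 13.25
tool_pos: [0.5656, 0.1951, 0.1086]
tcp_rot: [-1.688, 2.648, -0.001]
wrist_force: [0.4, -0.3, -0.3]
width: 0.547
grip_force: 61.7
```

>>> carry_out --series "0 0 -0.003 0;0 0 -0.003 0;0 0 -0.002 0;0 0 0 0;0 0 0 0"

```text
time: 13.88
tool_pos: [0.565, 0.1951, 0.0999]
tcp_rot: [1.689, -2.649, 0.0]
wrist_force: [-0.0, 0.0, -0.8]
width: 0.543
grip_force: 61.7
```

Underside is now at 0.120, below the collar top, with no side force, so the collar has entered the bore.

>>> carry_out --series "0 0 -0.002 0;0 0 -0.002 0;0 0 -0.001 0;0 0 0 0;0 0 0 0"

```text
time: 14.5
tool_pos: [0.565, 0.1951, 0.0949]
tcp_rot: [-1.689, 2.649, 0.0]
wrist_force: [0.5, -0.3, -0.7]
width: 0.544
grip_force: 61.7
```

>>> carry_out --series "0 0 -0.001 0;0 0 0 0;0 0 -0.001 0;0 0 0 0;0 0 0 0"

```text
time: 15.12
tool_pos: [0.5651, 0.195, 0.0929]
tcp_rot: [-1.689, 2.649, -0.0]
wrist_force: [0.4, 0.7, -0.8]
width: 0.545
grip_force: 61.7
```

>>> carry_out --series "0 0 -0.001 0;0 0 0 0;0 0 -0.001 0;0 0 0 0;0 0 0 0"

```text
time: 15.75
tool_pos: [0.565, 0.1951, 0.0908]
tcp_rot: [-1.689, 2.649, 0.0]
wrist_force: [1.1, 0.6, -0.7]
width: 0.544
grip_force: 61.7
```

>>> carry_out --series "0 0 -0.001 0;0 0 0 0;0 0 0 0"

```text
time: 16.12
tool_pos: [0.5651, 0.1951, 0.0901]
tcp_rot: [-1.689, 2.649, -0.0]
wrist_force: [0.5, 0.6, 0.6]
width: 0.541
grip_force: 61.7
```

>>> carry_out --series "0 0 -0.001 0;0 0 0 0;0 0 0 0"

```text
time: 16.5
tool_pos: [0.5651, 0.1951, 0.0893]
tcp_rot: [-1.689, 2.649, -0.0]
wrist_force: [-0.7, 0.1, 3.5]
width: 0.543
grip_force: 61.7
```

Spring contact at reported z≈0.090, with about 4 N of press. To tell home from resting on the lugs, I'll turn clockwise in steps and watch the torque and force.

>>> carry_out --series "0 0 0 -5;0 0 0 -5;0 0 0 -5;0 0 0 0"

```text
time: 17.0
tool_pos: [0.5654, 0.1951, 0.0893]
tcp_rot: [-1.33, 2.845, -0.0]
wrist_force: [0.0, -0.1, 4.3]
width: 0.546
grip_force: 61.9
```

```bash
cat > st.py <<'E'
from workcell import bot
import numpy as np
s=bot.read_state();print(round(s["time"],2),np.round(s["tool_pos"],4),"F",np.round(s["wrist_force"],1),"T",np.round(s["torque"],3),"q6",round(s["q"][5],3),"tau6",round(s["joint_torque"][5],3))
E
python3 st.py
```

```text
17.0 [0.5654 0.1951 0.0893] F [ 0.  -0.1  4.3] T [0.022 0.015 0.099] q6 -2.154 tau6 0.37
```

>>> carry_out --series "0 0 0 -5;0 0 0 -5;0 0 0 0"

```text
time: 17.38
tool_pos: [0.5654, 0.1952, 0.0892]
tcp_rot: [-1.078, 2.95, 0.0]
wrist_force: [1.2, 0.1, 4.2]
width: 0.547
grip_force: 61.9
```

```bash
python3 st.py
```

```text
17.38 [0.5654 0.1952 0.0892] F [1.2 0.1 4.2] T [ 0.047 -0.017  0.084] q6 -1.981 tau6 0.362
```

>>> carry_out --series "0 0 0 -5;0 0 0 -5;0 0 0 0"

```text
time: 17.75
tool_pos: [0.5654, 0.1952, 0.0892]
tcp_rot: [-0.818, 3.032, 0.0]
wrist_force: [0.6, 0.8, 4.5]
width: 0.544
grip_force: 61.8
```

```bash
python3 st.py
```

```text
17.75 [0.5654 0.1952 0.0892] F [0.6 0.8 4.5] T [ 0.147 -0.156  0.037] q6 -1.807 tau6 0.356
```

>>> carry_out --series "0 0 0 -5;0 0 0 -5;0 0 0 0"

```text
time: 18.12
tool_pos: [0.5654, 0.1953, 0.0892]
tcp_rot: [-0.551, 3.092, 0.0]
wrist_force: [1.4, 1.1, 4.3]
width: 0.548
grip_force: 61.8
```

```bash
python3 st.py
```

```text
18.12 [0.5654 0.1953 0.0892] F [1.4 1.1 4.3] T [ 0.221 -0.166  0.077] q6 -1.633 tau6 0.354
```

>>> carry_out --series "0 0 0 -5;0 0 0 -5;0 0 0 0"

```text
time: 18.5
tool_pos: [0.5654, 0.1953, 0.0891]
tcp_rot: [-0.28, 3.128, 0.001]
wrist_force: [2.0, 2.2, 5.3]
width: 0.546
grip_force: 61.8
```

```bash
python3 st.py
```

```text
18.5 [0.5654 0.1953 0.0891] F [2.  2.2 5.3] T [ 0.262 -0.167  0.064] q6 -1.459 tau6 0.352
```

>>> carry_out --series "0.0003 0.0003 0 -5;0 0 0 -5;0 0 0 0"

```text
time: 18.88
tool_pos: [0.5655, 0.1953, 0.089]
tcp_rot: [-0.007, 3.141, 0.0]
wrist_force: [-0.1, 0.2, 4.9]
width: 0.541
grip_force: 61.8
```

```bash
python3 st.py
```

```text
18.88 [0.5655 0.1953 0.089 ] F [-0.1  0.2  4.9] T [ 0.151 -0.125  0.117] q6 -1.284 tau6 0.35
```

>>> carry_out --series "0 0 0 -5;0 0 0 -5;0 0 0 0"

```text
time: 19.25
tool_pos: [0.5655, 0.1954, 0.089]
tcp_rot: [0.267, 3.13, 0.0]
wrist_force: [2.0, 1.7, 5.3]
width: 0.54
grip_force: 61.8
```

```bash
python3 st.py
```

```text
19.25 [0.5655 0.1954 0.089 ] F [2.  1.7 5.3] T [ 0.176 -0.169  0.085] q6 -1.11 tau6 0.347
```

No drop in 75° of turning and a steady torque of about 0.1 N m: the cap is home and screwing. Continuing until the torque climbs.

>>> carry_out --series "0.0002 0.0002 0 -4;0 0 0 -4;0 0 0 0"

```text
time: 19.62
tool_pos: [0.5656, 0.1954, 0.089]
tcp_rot: [0.484, 3.104, -0.001]
wrist_force: [0.3, -0.1, 4.7]
width: 0.545
grip_force: 62.1
```

```bash
python3 st.py
```

```text
19.62 [0.5656 0.1954 0.089 ] F [ 0.3 -0.1  4.7] T [ 0.149 -0.117  0.406] q6 -0.97 tau6 0.539
```

>>> carry_out --series "0 0 0 -4;0 0 0 -4;0 0 0 0"

```text
time: 20.0
tool_pos: [0.5652, 0.1952, 0.0888]
tcp_rot: [-0.701, -3.062, 0.001]
wrist_force: [0.4, -0.5, 7.8]
width: 0.545
grip_force: 62.1
```

```bash
python3 st.py
```

```text
20.0 [0.5652 0.1952 0.0888] F [ 0.4 -0.5  7.8] T [-0.055 -0.067 -0.071] q6 -0.83 tau6 0.123
```

>>> carry_out --series "0 0 0 -4;0 0 0 -4;0 0 0 0"

```text
time: 20.38
tool_pos: [0.5654, 0.1953, 0.0889]
tcp_rot: [-0.913, -3.006, 0.001]
wrist_force: [0.8, -0.2, 5.9]
width: 0.544
grip_force: 62.1
```

```bash
python3 st.py
```

```text
20.38 [0.5654 0.1953 0.0889] F [ 0.8 -0.2  5.9] T [ 0.017 -0.062  0.   ] q6 -0.69 tau6 0.187
```

The torque rose to 0.41 N m and then fell to zero as the collar jumped ahead, so that is one click with the press below 8 N. Easing the press, releasing and retreating straight up.

>>> carry_out --series "0 0 0.001 0;0 0 0 0;0 0 0 0;0 0 0 0;0 0 0 0;0 0 0 0;0 0 0 0" --jaw 0.6 --grip_force 20

```text
time: 21.25
tool_pos: [0.5655, 0.1955, 0.0899]
tcp_rot: [0.917, 3.005, -0.0]
wrist_force: [-1.3, 0.0, -0.3]
width: 0.801
grip_force: 0.0
```

>>> carry_out --series "0 0 0.01 0;0 0 0.03 0;0 0 0.05 0;0 0 0.05 0;-0.04 -0.03 0 0;-0.04 -0.04 0 0;0 -0.05 0 0;0 -0.05 0 0;0 -0.05 0 0;0 0 0 0"

```text
time: 22.5
tool_pos: [0.4855, -0.0273, 0.2309]
tcp_rot: [0.924, 3.001, -0.001]
wrist_force: [0.2, 0.5, 0.1]
width: 0.796
grip_force: 0.0
```

```bash
python3 st.py; python3 - <<'E'
from h import *
t=[]
for n,(u,v) in(("top",(214,196)),("side",(280,178))):
    im,d=eyes.read_camera(n);P=cloud(n,d)
    t.append(cv2.resize(im[v-35:v+35,u-35:u+35],(390,390),interpolation=cv2.INTER_CUBIC))
    Q=P[v-30:v+30,u-30:u+30].reshape(-1,3);k=np.hypot(Q[:,0]-.565,Q[:,1]-.195)<.04
    Q=Q[k&(Q[:,2]>.135)&(Q[:,2]<.17)];print(n,len(Q),Q.mean(0).round(4),np.median(Q[:,2]),Q[:,2].max(),cv2.minEnclosingCircle(Q[:,:2].astype(np.float32)))
cv2.imwrite("pics/end.png",np.hstack(t))
E
```

```text
22.5 [ 0.4855 -0.0273  0.2309] F [0.2 0.5 0.1] T [ 0.062 -0.01   0.006] q6 -1.08 tau6 -0.282
top 262 [0.5651 0.1952 0.1458] 0.14603190155862145 0.15109241795083017 ((0.5659178495407104, 0.19616687297821045), 0.024461783468723297)
side 145 [0.5646 0.1875 0.1446] 0.14660853807699437 0.14980544564001758 ((0.5661340355873108, 0.19481678307056427), 0.02653493545949459)
```

View pics/end.png

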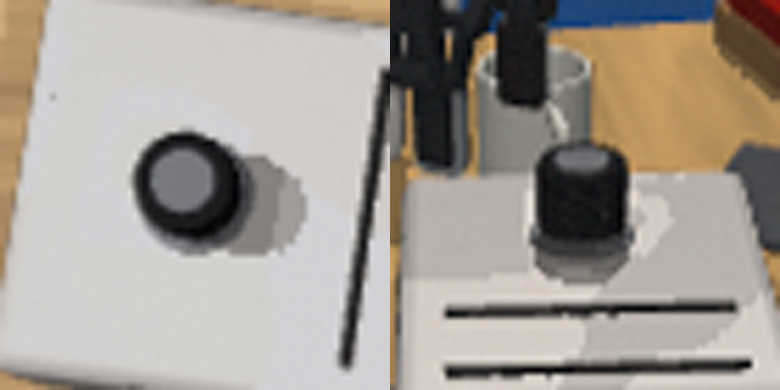

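The cap stands upright on the neck. Its top is at z = 0.146, exactly the fully-home height (resting on the lugs would be 0.152), it is released, and the arm is clear. Handing in.

```bash
python3 -c "
from workcell import bot
print(bot.finish_job())"
```

```text
the job is handed in; nothing more can be done
None
```

The smaller cap is upright and fully home on the filler neck, screwed clockwise through what the torque shows as one ratchet click (up to 0.41 N m, then a sudden drop), and released; the press readings stayed under 8 N, and the job is handed in, with no verdict returned.

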